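# Load the reflow hotplate

### The arm

A 6-joint arm with a two-finger parallel gripper is mounted at the origin on the work surface. World frame = base frame: x ahead of the robot, y to its left, z up, the work surface at z = 0. Lengths are in mm, angles in rad, forces in N, time in s.
With the tool pointing down it reaches from about 325 to 875 mm from the base axis. Payload 4.4 kg.
Tool frame: the origin (TCP) lies midway between the tips of the shut fingers; the grasp point (between the pads) lies 19 mm behind it; z points along the fingers, y is the line along which they close (so a half turn about z gives the same grasp; the last joint's range is limited). The gripper opens to 85 mm and grips with 20 to 120 N. Pads are 22 mm wide; open, the fingers measure 114 mm over their backs; the gripper's body (76 mm by 85 mm) begins 54 mm behind the grasp point. The pads swing forward as they close: fully open they stand 13 mm farther back than shut.
Start: joints at [-1.363, 0.207, 1.542, -0, 1.393, -0.15], TCP at [201.9, -538.39, 231.282] pointing down, gripper open.
Joint ranges: [-2.73, 2.73], [-0.86, 2.22], [0.23, 2.46], [-1.11, 4.25], [0.08, 2.63], [-2.82, 2.82]. Speed limits (rad/s): [2.79, 2.79, 3.14, 3.14, 3.14, 3.14].

### API

Orientations are given as a 3x3 rotation matrix whose columns are the frame's x, y, z axes.
In Python, from plant import ctrl, sensors, optics gives the robot as it stands. Calls block until the motion is done:
- ctrl.move_ptp(position, orientation): joint-space move of the TCP to a pose.
- ctrl.move_l(position, rot=None, vel=150, threshold=None): straight line of the TCP; rot=None keeps the orientation; vel is the mean speed in mm/s. With threshold (N) it stops when the force on the tool has changed by that much, and returns True; else False.
- ctrl.set_joints(angles): joint-space move.
- ctrl.gripper_to(opening, force=None): finger opening in mm; force is the grip in N (None keeps the last); returns when the fingers have stopped.
- ctrl.hold(seconds).
- ctrl.solve_ik(position, orientation): joint angles nearest the present ones, or None.
- sensors.read_state(): the state.
- optics.grab_frame(name): name is "scene" or "side" or "wrist"; returns (picture, depth): 400x640x3 uint8, red, green, blue; 400x640 float32, mm along the optical axis (not along the pixel's ray), 0 where there is no reading.
- optics.camera_params(name): a dict with "mtx" (3x3 intrinsics, pixels), "k1" (the pictures are not rectified: a ray, as slopes to the right and down, at radius r is drawn at 1 + k1 r^2 times it, then the intrinsics apply), "R" (3x3) and "t" (3): a world point X has camera coordinates R X + t; the wrist camera has in their place "T_tool_cam" (4x4, takes a point from camera to tool coordinates, whose origin is the TCP and whose axes are the flange's). Camera axes: x right, y down, z forward; pixel columns grow to the right and rows downward; lengths in mm; the calibration is good to about 2 mm. A picture is of the moment at which its call begins: read the wrist's pose just before it. camera_params takes no time and is no camera call.
A pose or a line that the arm cannot do raises ctrl.MotionError and nothing moves.
- ctrl.finish_job(): hands the job in; it is judged then, once.
The state is a dict: "t": time; "q": joint angles; "qvel": joint speeds; "tau": joint torques, N m; "eef_pos": TCP position; "eef_rot": TCP orientation; "force": force on the tool from outside, world axes, zero at the start; "wrist_torque": the same for the moment, N m; "grip_width": finger opening in mm; "grasp_force": force on a finger pad.
Only numpy, scipy, OpenCV 4.12 (cv2) and the standard library are available. Lean on these libraries where they do the work, as an engineer would, in place of code of your own. Each camera call takes 0.05 s, during which the arm holds its last target. There are 200 camera calls.

### The job

Load the reflow hotplate. First clear and prepare it: hang every hand tool lying on or beside the hotplate (spatula, scraper, fork, whichever are there) by its eye on a free hook of the tool rail, and pull the fume head's spring plunger, move the head from its parked hole to the next (middle) hole and let the pin snap in. Only then slide each pan from the steel half across onto one of the white rings, one pan centred on each ring used, without ever lifting or tipping it, as the parts only sit in wet paste; leave the other things on the bench where they are.

Things in the scene. Friction and masses are not known exactly. Their poses are not given: they have to be found in the camera images.
- hotplate: Low grey two-zone bench hotplate, 170 (x) x 660 (y) x 40 mm. Origin: centre of its underside on the table. Its flat top, 40 mm above the table, is one level surface: steel waiting half at +y with three dark rings, black heated half at -y with three white rings, all in one row along its y at +-52.5, +-157.5, +-262.5 mm.
- ring1 (a point): Centre of the white ring nearest the middle of the hotplate (100 mm across), on the top surface, 40 mm above the table.
- ring2 (a point): Centre of the middle white ring, same height.
- ring3 (a point): Centre of the white ring at the far -y end, same height.
- pan1: Cast-aluminium skillet, 86 mm across the rim, 78 mm across the base, 22 mm high, about 0.4 kg, on the steel half, a circuit board in it. Origin: centre of its underside (40 mm above the table), z up. Its black level bar handle points along its own -x, from 41 to 113 mm from the origin, 16 mm wide, 18 to 30 mm above the underside. May be absent.
- pan2: Cast-aluminium skillet, 86 mm across the rim, 78 mm across the base, 22 mm high, about 0.4 kg, on the steel half, a circuit board in it. Origin: centre of its underside (40 mm above the table), z up. Its black level bar handle points along its own -x, from 41 to 113 mm from the origin, 16 mm wide, 18 to 30 mm above the underside. May be absent.
- pan3: Cast-aluminium skillet, 86 mm across the rim, 78 mm across the base, 22 mm high, about 0.4 kg, on the steel half, a circuit board in it. Origin: centre of its underside (40 mm above the table), z up. Its black level bar handle points along its own -x, from 41 to 113 mm from the origin, 16 mm wide, 18 to 30 mm above the underside. May be absent.
- spatula: Board spatula, 190 mm long, with a flat blade 36 mm wide, lying on the hotplate's heated half. Origin: centre of the 17 mm hole in its eye, a 28 mm square steel plate 6 mm thick, 7 mm above the underside; x points away from the blade, z up as it lies. Wooden handle, 16 mm wide, 14 mm thick, at x = -13 to -111 mm, then the steel end. Centre of mass near x = -75 mm. 0.07 kg. May be absent.
- scraper: Paste scraper, 186 mm long, narrow shank and 24 mm wide tip, lying on the heated half. Origin: centre of the 17 mm hole in its eye, a 28 mm square steel plate 6 mm thick, 7 mm above the underside; x points away from the blade, z up as it lies. Wooden handle, 16 mm wide, 14 mm thick, at x = -13 to -111 mm, then the steel end. Centre of mass near x = -75 mm. 0.07 kg. May be absent.
- fork: Board fork, 189 mm long, two tines 28 mm wide overall, lying on the table right (-y) of the hotplate. Origin: centre of the 17 mm hole in its eye, a 28 mm square steel plate 6 mm thick, 7 mm above the underside; x points away from the blade, z up as it lies. Wooden handle, 16 mm wide, 14 mm thick, at x = -13 to -111 mm, then the steel end. Centre of mass near x = -75 mm. 0.07 kg. May be absent.
- tool_rail: Tool rail: a 12 mm steel bar along its own y, 245 mm above the table, on two posts 310 mm apart; origin on the table under the middle of the bar. Four open hooks of 6 mm rod point to its -x (to the robot): those at its y = -110, -35 and +40 mm are free (hook1, hook2, hook3); the one at +115 mm holds a brush that stays there.
- hook1 (a point): Lowest point (rod axis, 230 mm above the table) of the free hook at the rail's y = -110 mm. The rod's open tip lies 21 mm further out (the rail's -x) and 26 mm higher; the bar lies 35 mm behind. An eye lowered flat over the tip and let go, the tool pointing out along the rail's -x, swings down and hangs.
- hook2 (a point): The same point of the free hook at the rail's y = -35 mm.
- hook3 (a point): The same point of the free hook at the rail's y = +40 mm.
- fume_rail: Index rail of the fume extractor, 80 (x) x 330 (y) mm, 26 mm high, on the table behind the hotplate's heated half; origin on the table under the middle one of its three index holes. The holes lie 100 mm apart along its own y, in the steel bar under the knob.
- fume_head (a joint): Travel of the carriage with the black fan head along the rail's +y, in m: 0 in the outer (parked) hole, 0.100 in the middle hole, 0.200 in the last. About 1 N of friction; it cannot move while the pin is in a hole.
- plunger (a joint): Lift of the spring plunger, in m: 0 with the pin down in a hole, about 0.0075 when its round tip rides on the bar between holes, at most 0.014. The pin (8 mm, rounded) is free of the bar above 0.008. The spring pulls down with 6 N at 0 and 9 N fully up.
- plunger_knob (a point): Middle of the plunger's black round knob, 24 mm across, 18 mm high (from 9 mm below to 9 mm above this point), 77 mm above the table when the pin is down, on the carriage's robot side. The fan box starts 55 mm behind its axis and its top is 126 mm above the table.
- meter: Orange hand multimeter, 150 x 78 x 44 mm, lying on the table; leave alone. Origin: centre of its underside.
- flux_jar: Small amber jar, 42 mm across, 50 mm high, left of the hotplate; leave alone. Origin: centre of its underside.
- solder_spool: Spool, 52 mm across, 38 mm high, at the left end of the tool rail; leave alone. Origin: centre of its underside.
- screwdriver: Screwdriver, 160 mm, lying on the table at the left front; leave alone. Origin: centre of its underside.
- spare_board: Bare circuit board, 75 x 55 mm, on the table in front of the hotplate; leave alone. Origin: centre of its underside.
- parts_tray: Grey divided tray, 110 x 75 x 25 mm, on the table in front of the hotplate; leave alone. Origin: centre of its underside.

How it is judged:
By the outcome, as a careful person would: the job done as asked, in the order asked, and still so for the second after the job is handed in, with the robot touching nothing.
Of pan1, pan2, pan3 only 2 to 3 are there at a start; the rules pass over those that are not, and their reading is None.
Of spatula, scraper, fork only 2 to 3 are there at a start; the rules pass over those that are not, and their reading is None.
At some moment in a run one of pan1, pan2, pan3 may be knocked a few centimetres aside while the robot is not near it.
Once in a run the grip may slacken for a moment while it holds something.
It also fails if it takes over 210 s, if anything falls off the work surface, if the arm or the gripper's body presses on something with over 40 N, if the wrist force passes 120 N, or if a joint passes its speed limit or range.

## Working session

There is one attempt and no reset: what is moved stays moved. The work goes in short steps, each a Python script; the robot and the scene stay as the last script left them, time stands still between calls to the robot, and variables do not carry over. Pictures are saved under pics/ and viewed, at most 14 in all, crops included, and the job is handed in when it is done.

```bash
ls; mkdir -p pics; cat > h.py <<'E'
import numpy as np, cv2
from plant import ctrl, sensors, optics
def grab(name, fn=None):
    s=sensors.read_state(); im,d=optics.grab_frame(name); p=optics.camera_params(name)
    if name=="wrist":
        T=np.eye(4);T[:3,:3]=s["eef_rot"];T[:3,3]=s["eef_pos"]; C=T@np.array(p["T_tool_cam"])
    else:
        C=np.eye(4);R=np.array(p["R"]);C[:3,:3]=R.T;C[:3,3]=-R.T@np.array(p["t"])
    if fn: cv2.imwrite(fn,im[:,:,::-1])
    return im,d,np.array(p["mtx"]),p["k1"],C
def rays(uv,K,k1):
    uv=np.atleast_2d(np.asarray(uv,float)); xd=np.c_[(uv[:,0]-K[0,2])/K[0,0],(uv[:,1]-K[1,2])/K[1,1]]
    x=xd.copy()
    for _ in range(20): x=xd/(1+k1*(x**2).sum(1,keepdims=True))
    return np.c_[x,np.ones(len(x))]
def onplane(uv,z,f):
    _,_,K,k1,C=f; r=rays(uv,K,k1)@C[:3,:3].T; o=C[:3,3]
    return o+r*((z-o[2])/r[:,2])[:,None]
def cloud(f):
    im,d,K,k1,C=f; v,u=np.mgrid[:400,:640]
    r=rays(np.c_[u.ravel(),v.ravel()],K,k1)*d.reshape(-1,1)
    P=r@C[:3,:3].T+C[:3,3]; P[d.ravel()==0]=np.nan
    return P.reshape(400,640,3)
E
python3 - <<'E'
from h import *
for n in("scene","side","wrist"):
    f=grab(n,f"pics/{n}0.png"); print(n,f[2].tolist(),f[3],f[4].round(2).tolist())
print(sensors.read_state())
E
```

```text
pics
scene [[512.7358928850578, 0.0, 320.01418416130673], [0.0, 512.7358928850578, 195.118872518062], [0.0, 0.0, 1.0]] -0.11553484847477996 [[-0.67, 0.45, -0.59, 1449.18], [0.74, 0.42, -0.52, 828.82], [0.01, -0.79, -0.61, 1150.03], [0.0, 0.0, 0.0, 1.0]]
side [[446.42781908117666, 0.0, 317.04622342905253], [0.0, 446.42781908117666, 194.94316583994558], [0.0, 0.0, 1.0]] -0.008905778158442347 [[-0.79, -0.44, 0.44, -43.43], [-0.62, 0.53, -0.58, 712.71], [0.02, -0.72, -0.69, 995.69], [0.0, 0.0, 0.0, 1.0]]
wrist [[321.3144981240596, 0.0, 318.94123655556825], [0.0, 321.3144981240596, 201.2806620844695], [0.0, 0.0, 1.0]] -0.03248750059628256 [[0.35, -0.9, -0.25, 265.17], [-0.94, -0.34, -0.09, -513.9], [-0.0, 0.27, -0.96, 372.75], [0.0, 0.0, 0.0, 1.0]]
{'t': 0.15, 'q': array([-1.36249694e+00,  2.07267670e-01,  1.54264891e+00, -1.93597170e-05,
        1.39352276e+00, -1.50484549e-01]), 'qvel': array([ 0.00117723, -0.00329757, -0.00404793,  0.00102287, -0.00025462,
       -0.00234723]), 'tau': array([ 5.69080858e-04, -3.83509290e+01, -2.92036825e+01, -2.09703253e-04,
        6.52788556e-03, -3.48598824e-06]), 'eef_pos': array([ 201.76860163, -537.79089926,  230.35690539]), 'eef_rot': array([[ 9.36323365e-01,  3.51138712e-01, -4.00532644e-04],
       [ 3.51138846e-01, -9.36321665e-01,  1.80282882e-03],
       [ 2.58015597e-04, -1.82867332e-03, -9.99998295e-01]]), 'force': array([ 0.14024923,  0.59366967, -0.54748647]), 'wrist_torque': array([-0.00730068,  0.0129417 , -0.0111153 ]), 'grasp_force': 0.0, 'grip_width': 85.58737550542074}
```

View pics/scene0.png

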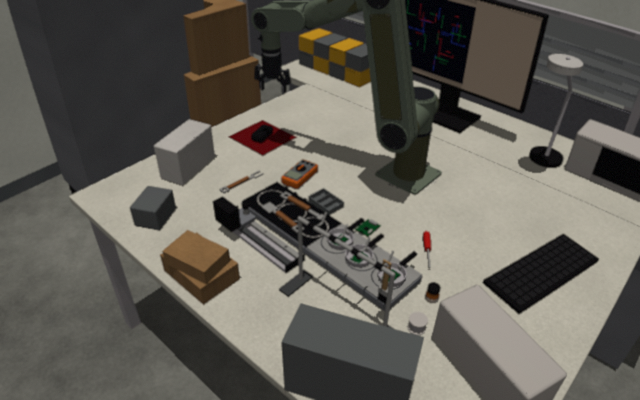

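View pics/side0.png

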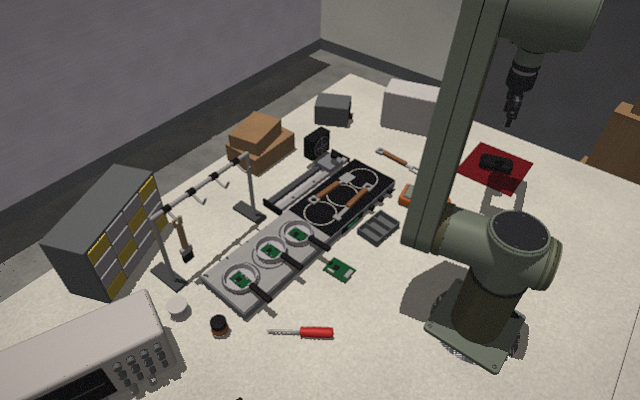

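The side view shows three pans on the steel half, with spatula and scraper on the heated half and the fork on the table. The rail's hooks are at upper left. Next, rough positions, then overhead wrist views.

```bash
python3 - <<'E'
from h import *
f=grab("side")
print("plate corners",onplane([(245,316),(205,275),(395,185),(355,160)],40,f)[:,:2].round())
print("pans",onplane([(240,280),(270,250),(297,234)],62,f)[:,:2].round())
print("rail ends",onplane([(160,212),(245,158)],245,f)[:,:2].round())
print("fan",onplane([(317,140)],126,f).round())
R=np.array([[1,0,0],[0,-1,0],[0,0,-1.]])
for i,(x,y) in enumerate([(450,-250),(450,50)]):
    try: ctrl.move_ptp([x,y,420],R)
    except ctrl.MotionError as e: print(e); continue
    ctrl.hold(.3)
    f=grab("wrist",f"pics/w{i}.png"); print(f[4].round(2).tolist()); np.savez(f"w{i}.npz",im=f[0],d=f[1],K=f[2],k1=f[3],C=f[4])
E
```

```text
plate corners [[ 440.  357.]
 [ 606.  336.]
 [ 403. -280.]
 [ 575. -303.]]
pans [[511. 300.]
 [519. 180.]
 [499.  91.]]
rail ends [[685. 362.]
 [674.  94.]]
fan [[ 673. -218.  126.]]
[[-0.0, -0.96, -0.27, 517.45], [-1.0, 0.0, 0.0, -250.28], [-0.0, 0.27, -0.96, 561.99], [0.0, 0.0, 0.0, 1.0]]
[[-0.0, -0.96, -0.27, 517.93], [-1.0, 0.0, 0.0, 49.45], [-0.0, 0.27, -0.96, 562.32], [0.0, 0.0, 0.0, 1.0]]
```

View pics/w0.png

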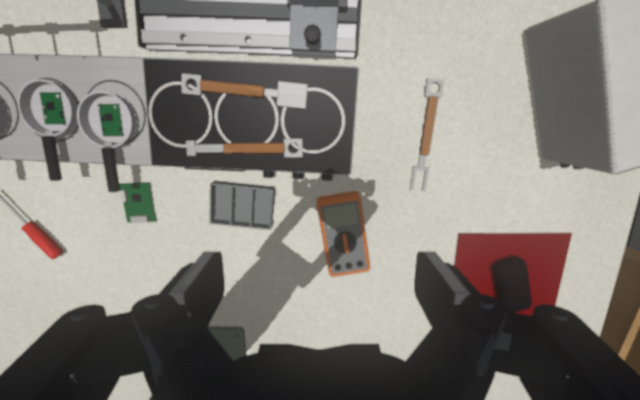

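View pics/w1.png

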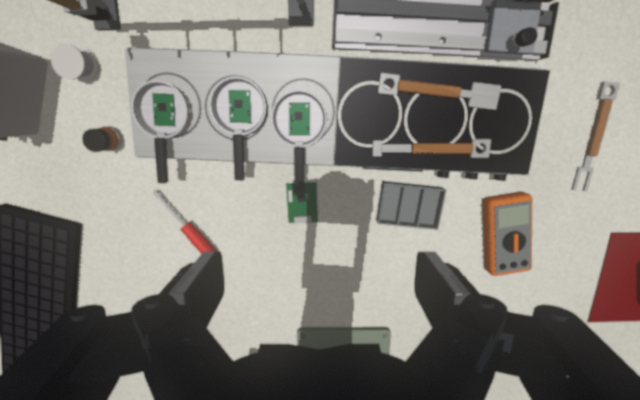

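w0/w1 show the layout from above (image up = +x, left = +y). In w0 the spatula eye is at (191,84), the scraper eye at (292,148), the fork eye at (433,88) and the knob at (312,34). w1 shows three pans with the handles toward the robot. The lines near (235,40) are rail shadows, so I'll measure these points and look at the rail itself.

```bash
cat >> h.py <<'E'
def load(i):
    z=np.load(f"w{i}.npz"); return z["im"],z["d"],z["K"],float(z["k1"]),z["C"]
RD=np.array([[1,0,0],[0,-1,0],[0,0,-1.]])
def Rz(a): # tool x axis at world angle a, pointing down
    c,s=np.cos(a),np.sin(a); return np.array([[c,-s,0],[s,c,0],[0,0,1.]])@RD
E
python3 - <<'E'
from h import *
f=load(0); g=load(1)
print("plate",onplane([(128,49),(136,158),(549,70),(533,174)],40,g)[:,:2].round(1).tolist())
print("plate0",onplane([(357,66),(351,174)],40,f)[:,:2].round(1).tolist())
print("spat eye,blade",onplane([(191,84),(292,95)],48,f)[:,:2].round(1).tolist())
print("scr eye,blade",onplane([(292,148),(191,148)],48,f)[:,:2].round(1).tolist())
print("fork eye,tines",onplane([(433,88),(419,178)],8,f)[:,:2].round(1).tolist())
print("knob",onplane([(312,34)],86,f)[:,:2].round(1).tolist(),"railbar holes",onplane([(183,38),(248,39)],26,f)[:,:2].round(1).tolist())
print("pan bases",onplane([(163,106),(236,106),(301,117)],62,g)[:,:2].round(1).tolist())
print("handles end",onplane([(163,180),(239,178),(300,196)],68,g)[:,:2].round(1).tolist())
ctrl.move_ptp([530,200,440],RD); ctrl.hold(.3)
f=grab("wrist","pics/w2.png"); np.savez("w2.npz",im=f[0],d=f[1],K=f[2],k1=f[3],C=f[4])
z=load(0)[0][20:200,130:460]; cv2.imwrite("pics/w0c.png",cv2.resize(z,None,fx=2.4,fy=2.4,interpolation=2)[:,:,::-1])
E
```

```text
plate [[612.9, 339.3], [446.9, 350.6], [583.2, -306.3], [419.8, -308.2]]
plate0 [[585.3, -307.6], [418.9, -302.6]]
spat eye,blade [[559.6, -55.2], [542.8, -208.7]]
scr eye,blade [[462.3, -206.9], [462.8, -45.4]]
fork eye,tines [[556.3, -437.0], [405.8, -425.8]]
knob [[620.1, -240.5]] railbar holes [[628.9, -40.8], [626.4, -141.1]]
pan bases [[528.3, 284.9], [527.4, 174.1], [511.0, 76.8]]
handles end [[415.7, 296.2], [418.6, 175.2], [389.3, 79.9]]
```

View pics/w2.png

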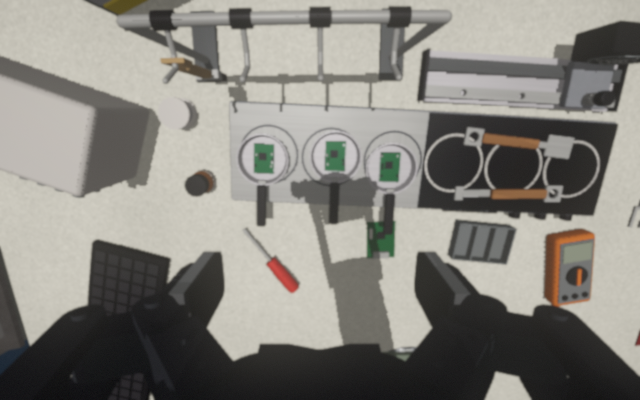

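View pics/w0c.png

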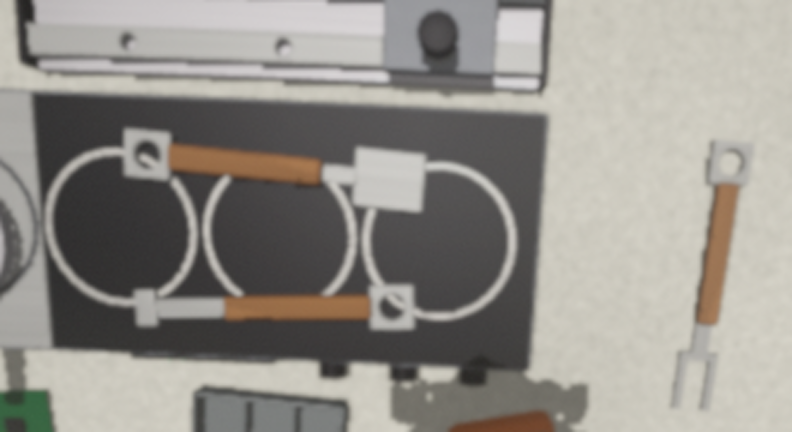

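w2 shows the rail bar with its clamps at (162,19), (241,17), (320,16) and (400,15). Free hook tips are near (398,78), (320,78) and (245,78). The crop gives the hole centres and handle directions. Picking the spatula first.

```bash
cat >> h.py <<'E'
def unit(v): v=np.asarray(v,float)[:2]; return v/np.linalg.norm(v)
def pick(eye,end,zs,d=72):
    u=unit(np.subtract(eye,end)); a=np.arctan2(u[1],u[0]); R=Rz(a); p=np.asarray(eye)[:2]-d*u
    ctrl.move_ptp([*p,zs+120],R); ctrl.gripper_to(45); 
    ctrl.move_l([*p,zs+35],vel=200); hit=ctrl.move_l([*p,zs+2],vel=60,threshold=8)
    ctrl.gripper_to(0,force=60); s=sensors.read_state(); print("pick",hit,s["eef_pos"].round(1),s["grip_width"],s["grasp_force"])
    ctrl.move_l([*p,300],vel=300)
    s=sensors.read_state(); print("lifted",s["grip_width"],s["grasp_force"],s["t"])
E
python3 - <<'E'
from h import *
f=load(0); g=load(2)
b=onplane([(120,18),(450,15),(162,19),(241,17),(320,16),(400,15)],251,g)[:,:2]; print("bar",b.round(1).tolist())
t=onplane([(398,78),(320,78),(245,78)],257,g)[:,:2]; print("tips",t.round(1).tolist())
E_=onplane([(191.7,84.2),(263.3,91.7),(293.8,147.9),(224.2,147.9)],50,f)[:,:2]; F=onplane([(434.6,87.5),(425,154.2)],11,f)[:,:2]
print(E_.round(1).tolist(),F.round(1).tolist())
np.savez("pos.npz",tips=t,E=E_,F=F,bar=b)
u=unit(b[0]-b[1]); yaw=np.arctan2(-u[0],u[1]); print("yaw",yaw)
pick(E_[0],E_[1],40)
# hook3 = tips[2]
R=Rz(yaw); x=R[:2,0]; p=t[2]-72*x
ctrl.move_ptp([*(p-60*x),300],R)
ctrl.move_l([*p,275],vel=150); ctrl.hold(.3)
s=sensors.read_state(); print(s["grip_width"],s["eef_pos"],s["t"])
f=grab("wrist","pics/w3.png"); np.savez("w3.npz",im=f[0],d=f[1],K=f[2],k1=f[3],C=f[4])
E
```

```text
bar [[685.6, 387.3], [686.5, 76.3], [683.8, 347.0], [684.5, 272.0], [684.9, 198.1], [686.0, 123.4]]
tips [[629.5, 123.5], [629.4, 198.2], [629.7, 270.0]]
[[559.2, -57.0], [547.6, -165.4], [462.7, -210.0], [462.9, -99.4]] [[556.9, -438.5], [448.0, -431.8]]
yaw 0.0031395643218125116
pick False [ 552.2 -128.8   42.7] 13.903160686236228 62.08288908004761
lifted 14.373027236039814 61.64400815963745 9.6
14.09009416038244 [557.34788985 269.97027401 275.77912163] 12.375
```

View pics/w3.png

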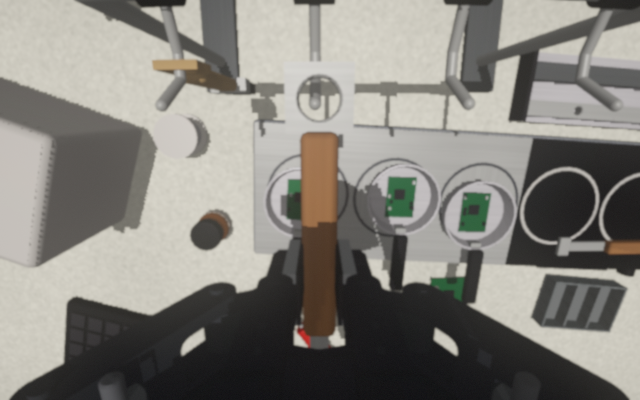

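w3: the eye hole is at about (318,97) with hook3's tip just inside it at (316,104). The other tips are at about (465,104) and (618,106). I'll correct using depth and lower.

```bash
cat >> h.py <<'E'
def lower_release(p,z1,x):
    hit=ctrl.move_l([*p,z1],vel=60,threshold=6); s=sensors.read_state(); print("low",hit,s["eef_pos"].round(1),s["force"].round(1),s["grip_width"])
    ctrl.gripper_to(50); ctrl.hold(.5)
    ctrl.move_l([*p,z1+60],vel=200); ctrl.move_l([*(p-100*x),z1+60],vel=250); ctrl.hold(.5)
E
python3 - <<'E'
from h import *
f=load(3); P=cloud(f); 
for n,(u,v) in dict(eL=(293,97),eR=(347,97),eT=(318,70),eB=(318,126),handle=(318,150),h2=(318,215),tip3=(316,103),tip2=(464,102),tip1=(617,105)).items(): print(n,P[v,u].round(1).tolist())
ze=np.nanmean([P[97,293,2],P[97,347,2]])
e=onplane([(319,97)],ze,f)[0]; t=onplane([(316,102),(463,101),(616,104)],257,f); print("eye",e.round(1),"tips",t.round(1).tolist())
d=t[0]-e; print(d)
np.save("tips.npy",t)
E
```

```text
eL [631.0, 281.1, 282.7]
eR [631.0, 259.4, 282.8]
eT [641.1, 271.1, 283.5]
eB [619.6, 271.0, 283.0]
handle [610.2, 271.0, 287.2]
h2 [582.4, 270.9, 286.8]
tip3 [629.3, 272.1, 258.8]
tip2 [630.5, 200.3, 256.6]
tip1 [nan, nan, nan]
eye [631.  270.6 282.7] tips [[629.8, 272.1, 257.0], [630.9, 201.0, 257.0], [630.9, 123.5, 257.0]]
[ -1.15248113   1.4552958  -25.71040515]
```

```bash
python3 - <<'E'
from h import *
t=np.load("tips.npy"); R=sensors.read_state()["eef_rot"]; x=unit(R[:,0])
s=sensors.read_state(); p=s["eef_pos"][:2]+[0.8,1.5]
ctrl.move_l([*p,265],vel=80)
lower_release(p,245,x); print(sensors.read_state()["t"])
f=grab("wrist","pics/w4.png")
E
```

```text
low False [557.9 271.3 244.3] [-0.7  0.2 -0.7] 14.28458418127446
15.6167
```

View pics/w4.png

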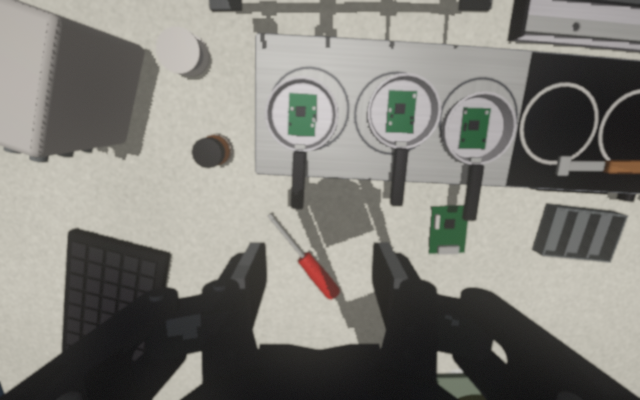

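Nothing dropped on the plate in w4; the spatula is out of view, so it is presumably hanging, and the side view will confirm it. The scraper goes next, with the eye centred automatically from depth.

```bash
cat >> h.py <<'E'
def hang(eye,end,zs,tip):
    pick(eye,end,zs)
    R=Rz(0.003); x=R[:2,0]; p=np.asarray(tip)[:2]-72*x
    ctrl.move_ptp([*(p-60*x),300],R); ctrl.move_l([*p,275],vel=150); ctrl.hold(.3)
    s=sensors.read_state(); f=grab("wrist"); P=cloud(f); q=s["eef_pos"]
    m=(abs(P[...,2]-q[2]-7)<3)&(P[...,0]>q[0]+45)&(P[...,0]<q[0]+100)&(abs(P[...,1]-q[1])<25)
    Q=P[m]; print("width",s["grip_width"],"n",m.sum())
    if m.sum()<300: print("NO EYE"); return False
    (c,wh,a)=cv2.minAreaRect(Q[:,:2].astype(np.float32)); c=np.array(c); print("eye",c,wh,a,"z",Q[:,2].mean(),"tip",tip)
    if max(wh)>36 or min(wh)<22: print("BAD EYE"); return False
    p=q[:2]+np.asarray(tip)[:2]-c+[2,0]
    ctrl.move_l([*p,265],vel=80); lower_release(p,245,x); print(sensors.read_state()["t"]); return True
E
python3 - <<'E'
from h import *
t=np.load("tips.npy"); z=np.load("pos.npz"); E=z["E"]
print(hang(E[2],E[3],40,t[1]))
grab("side","pics/s1.png"); im=cv2.imread("pics/s1.png")[100:320,130:450]; cv2.imwrite("pics/s1c.png",cv2.resize(im,None,fx=2.5,fy=2.5))
E
```

```text
pick False [ 463.5 -138.2   42.6] 14.411134470517625 61.79400086402893
lifted 14.029970797481775 61.33074760437012 20.15
width 14.38715209298704 n 3721
eye [623.57055664 201.74121094] (39.719600677490234, 27.905038833618164) 0.28970661759376526 z 283.0189491611343 tip [630.90999489 200.99931414 257.        ]
BAD EYE
False
```

View pics/s1c.png

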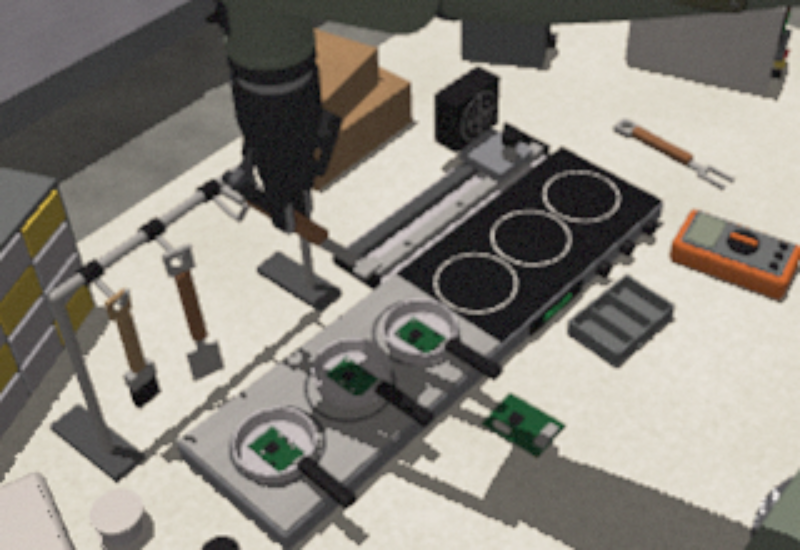

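s1c shows the spatula hanging on hook3 at (180,260), with the scraper held at hook2. The depth mask caught the handle's edge, so I'll use the eye's far edge instead. Then the fork.

```bash
python3 - <<'E'
s=open("h.py").read()
s=s.replace("c=np.array(c); print","c=np.array(c); c[0]=np.percentile(Q[:,0],99.7)-14; print").replace("if max(wh)>36 or","if max(wh)>46 or")
s=s.replace("    pick(eye,end,zs)\n","    if eye is not None: pick(eye,end,zs)\n").replace("    ctrl.move_ptp([*(p-60*x),300],R);","    if eye is not None: ctrl.move_ptp([*(p-60*x),300],R)\n   ")
open("h.py","w").write(s)
E
sed -n 42,62p h.py
python3 - <<'E'
from h import *
t=np.load("tips.npy"); z=np.load("pos.npz"); F=z["F"]
ok=hang(None,None,0,t[1]); print(ok)
if ok: print(hang(F[0],F[1],0,t[0]))
ctrl.move_ptp([450,-100,350],RD)
grab("side","pics/s2.png"); im=cv2.imread("pics/s2.png")[100:320,130:450]; cv2.imwrite("pics/s2c.png",cv2.resize(im,None,fx=2.5,fy=2.5))
E
```

```text
if eye is not None: pick(eye,end,zs)
    R=Rz(0.003); x=R[:2,0]; p=np.asarray(tip)[:2]-72*x
    if eye is not None: ctrl.move_ptp([*(p-60*x),300],R)
    ctrl.move_l([*p,275],vel=150); ctrl.hold(.3)
    s=sensors.read_state(); f=grab("wrist"); P=cloud(f); q=s["eef_pos"]
    m=(abs(P[...,2]-q[2]-7)<3)&(P[...,0]>q[0]+45)&(P[...,0]<q[0]+100)&(abs(P[...,1]-q[1])<25)
    Q=P[m]; print("width",s["grip_width"],"n",m.sum())
    if m.sum()<300: print("NO EYE"); return False
    (c,wh,a)=cv2.minAreaRect(Q[:,:2].astype(np.float32)); c=np.array(c); c[0]=np.percentile(Q[:,0],99.7)-14; print("eye",c,wh,a,"z",Q[:,2].mean(),"tip",tip)
    if max(wh)>46 or min(wh)<22: print("BAD EYE"); return False
    p=q[:2]+np.asarray(tip)[:2]-c+[2,0]
    ctrl.move_l([*p,265],vel=80); lower_release(p,245,x); print(sensors.read_state()["t"]); return True
width 14.257510523368603 n 3711
eye [629.63166836 201.58439636] (39.74770736694336, 27.865463256835938) 0.19802433252334595 z 282.14178775522447 tip [630.90999489 200.99931414 257.        ]
low False [561.8 200.2 244.3] [ 0.4  0.  -0.5] 13.515586720062062
26.2167
True
pick False [ 485.5 -434.6    2.8] 14.065589340621862 62.51092314720154
lifted 13.943782188443354 62.14017033576965 31.5833
width 14.440289884244525 n 3768
eye [629.34057714 272.51834106] (27.920166015625, 41.021236419677734) 89.92202758789062 z 282.9774735854844 tip [629.83133761 272.103537   257.        ]
low False [559.7 271.6 244.2] [ 0.4 -0.6 -0.7] 14.07426215574063
38.2083
True
```

View pics/s2c.png

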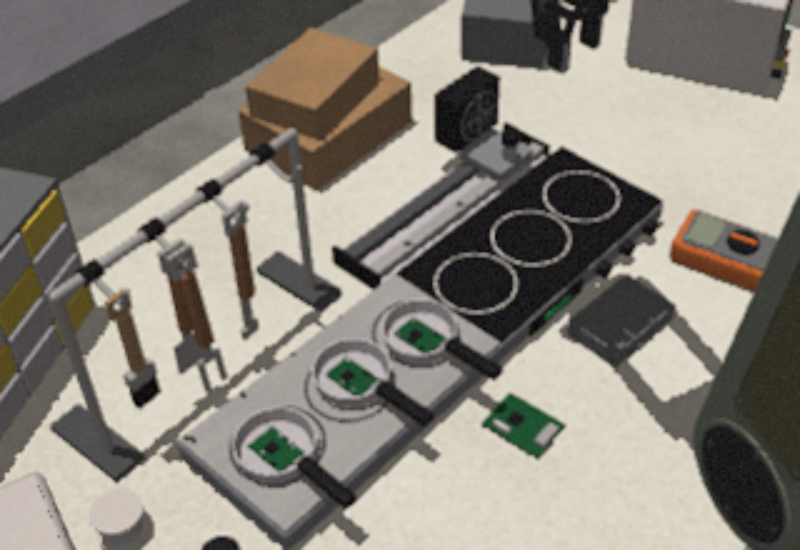

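s2c shows my mistake: `tips.npy` is ordered hook3, hook2, hook1, so the fork went onto hook3 in front of the spatula instead of the free hook1. I'll take it off and hang it on hook1. First I check that a near-horizontal grasp is reachable and look at it closely.

```bash
cat >> h.py <<'E'
def Rp(deg): # pitched: 0 down, 90 pointing +x
    a=np.radians(deg); s,c=np.sin(a),np.cos(a); return np.array([[c,0,s],[0,-1,0],[s,0,-c]])
E
python3 - <<'E'
from h import *
for ph in (90,80,70): print(ph,[ctrl.solve_ik(p,Rp(ph)) is not None for p in ([640,272,162],[560,272,170],[500,272,250])])
print(-15,[ctrl.solve_ik(p,Rp(-15)) is not None for p in ([560,123,250],[560,272,300])])
ph=75; z=Rp(ph)[:,2]; pre=np.array([640,272,162.])-110*z
ctrl.move_ptp(pre+[-30,0,80],Rp(ph)); ctrl.move_l(pre,vel=150); ctrl.hold(.3)
f=grab("wrist","pics/w5.png"); np.savez("w5.npz",im=f[0],d=f[1],K=f[2],k1=f[3],C=f[4]); P=cloud(f)
m=(abs(P[...,1]-272)<40)&(P[...,0]>610)&(P[...,0]<675)
for z in range(80,245,8):
    Q=P[m&(abs(P[...,2]-z)<3)]
    if len(Q)>5:
        xf=np.percentile(Q[:,0],3); W=Q[Q[:,0]<xf+7]; B=Q[Q[:,0]>=xf+7]
        print(z,len(Q),"front x",xf.round(1),"y",np.percentile(W[:,1],[2,98]).round(1),"rest",len(B),np.percentile(B[:,1],[2,98]).round(1) if len(B)>4 else '',B[:,0].mean().round(1) if len(B)>4 else '')
E
```

```text
90 [True, True, True]
80 [True, True, True]
70 [True, True, False]
-15 [True, True]Traceback (most recent call last):
  File "<stdin>", line 5, in <module>
plant.MotionError: the arm cannot take that pose within its joint ranges
```

```bash
python3 - <<'E'
from h import *
g=np.array([640,272,162.])
for ph in (90,85,80,75,70,60,50):
    z=Rp(ph)[:,2]; x=Rp(ph)[:,0]
    r=[]
    for d in (0,60,110,140): 
        q=ctrl.solve_ik(g-d*z,Rp(ph)); r.append(None if q is None else np.round(q,2).tolist())
    print(ph,r)
    print("  up", [ctrl.solve_ik(g-110*z+[dx,0,dz],Rp(ph)) is not None for dx,dz in((-30,0),(0,40),(0,80),(-30,80),(0,140))])
E
```

```text
90 [[0.49, 0.63, 2.03, 3.69, 1.16, -1.81], [0.57, 0.6, 2.13, 3.75, 1.23, -1.8], [0.65, 0.58, 2.21, 3.83, 1.29, -1.79], [0.71, 0.57, 2.24, 3.88, 1.33, -1.79]]
  up [True, True, True, True, True]
85 [[0.49, 0.56, 2.05, 3.73, 1.02, -1.86], [0.57, 0.51, 2.15, 3.79, 1.08, -1.86], [0.65, 0.46, 2.23, 3.87, 1.13, -1.87], [0.71, 0.44, 2.27, 3.92, 1.16, -1.87]]
  up [True, True, True, True, True]
80 [[0.49, 0.49, 2.05, 3.78, 0.89, -1.92], [0.56, 0.42, 2.16, 3.85, 0.93, -1.94], [0.64, 0.35, 2.24, 3.94, 0.97, -1.96], [0.7, 0.31, 2.28, 3.99, 1.0, -1.98]]
  up [True, True, True, True, True]
75 [[0.48, 0.43, 2.05, 3.85, 0.75, -2.0], [0.55, 0.33, 2.15, 3.94, 0.79, -2.04], [0.63, 0.25, 2.23, 4.03, 0.82, -2.09], [0.68, 0.19, 2.27, 4.1, 0.84, -2.13]]
  up [True, True, True, False, False]
70 [[0.47, 0.38, 2.04, 3.96, 0.62, -2.12], [0.54, 0.26, 2.14, 4.07, 0.65, -2.18], [0.61, 0.16, 2.21, 4.18, 0.67, -2.26], None]
  up [True, False, False, False, False]
60 [None, None, None, None]
  up [False, False, False, False, True]
50 [None, None, [0.51, -0.01, 2.03, -0.91, 0.49, 2.76], [0.53, -0.08, 2.05, -0.86, 0.54, 2.72]]
  up [True, True, True, True, True]
```

```bash
cat >> h.py <<'E'
def Rpy(ph,psi):
    c,s=np.cos(np.radians(psi)),np.sin(np.radians(psi)); return np.array([[c,-s,0],[s,c,0],[0,0,1.]])@Rp(ph)
E
python3 - <<'E'
from h import *
g=np.array([646,272,150.])
print("now",sensors.read_state()["q"].round(2))
for psi in (12,18,23):
  for ph in (65,60,55,50,45):
    R=Rpy(ph,psi); z=R[:,2]; r=[]
    for d in (0,50,100,150):
        q=ctrl.solve_ik(g-d*z,R); r.append(None if q is None else np.round(q[3:],2).tolist())
    print(psi,ph,r)
E
```

```text
now [-0.41 -0.11  1.63  0.    1.62  1.16]
12 65 [[3.4, 0.4, -1.77], [3.45, 0.38, -1.81], [3.54, 0.34, -1.89], [3.7, 0.28, -2.04]]
12 60 [[3.53, 0.25, -1.9], [3.65, 0.22, -2.0], [3.88, 0.17, -2.23], None]
12 55 [[3.97, 0.12, -2.34], None, None, [-0.72, 0.18, 2.36]]
12 50 [[-0.85, 0.1, 2.48], [-0.58, 0.15, 2.22], [-0.42, 0.23, 2.06], [-0.33, 0.32, 1.98]]
12 45 [[-0.32, 0.22, 1.95], [-0.26, 0.29, 1.9], [-0.22, 0.37, 1.86], [-0.2, 0.46, 1.84]]
18 65 [[2.99, 0.4, -1.46], [2.96, 0.37, -1.43], [2.9, 0.33, -1.38], [2.78, 0.26, -1.26]]
18 60 [[2.91, 0.24, -1.38], [2.83, 0.21, -1.3], [2.65, 0.15, -1.13], [2.03, 0.09, -0.5]]
18 55 [[2.6, 0.1, -1.06], None, None, [0.47, 0.16, 1.06]]
18 50 [None, [0.38, 0.13, 1.15], [0.26, 0.21, 1.27], [0.2, 0.31, 1.33]]
18 45 [[0.19, 0.21, 1.34], [0.16, 0.28, 1.37], [0.14, 0.36, 1.4], [0.12, 0.46, 1.41]]
23 65 [[2.66, 0.43, -1.22], [2.58, 0.42, -1.15], [2.44, 0.39, -1.03], [2.2, 0.36, -0.8]]
23 60 [[2.47, 0.29, -1.02], [2.31, 0.27, -0.87], [2.04, 0.25, -0.62], [1.64, 0.26, -0.23]]
23 55 [[2.0, 0.18, -0.55], [1.69, 0.18, -0.25], [1.3, 0.21, 0.13], [0.97, 0.28, 0.45]]
23 50 [[1.12, 0.16, 0.33], [0.88, 0.21, 0.56], [0.69, 0.28, 0.75], [0.57, 0.38, 0.87]]
23 45 [[0.55, 0.25, 0.9], [0.47, 0.32, 0.98], [0.41, 0.4, 1.04], [0.36, 0.5, 1.08]]
```

```bash
python3 - <<'E'
from h import *
R=Rpy(45,14); z=R[:,2]; pre=np.array([646,272,146.])-110*z
ctrl.move_ptp(pre-40*z,R); ctrl.move_l(pre,vel=150); ctrl.hold(.3)
f=grab("wrist","pics/w5.png"); np.savez("w5.npz",im=f[0],d=f[1],K=f[2],k1=f[3],C=f[4]); P=cloud(f)
m=(abs(P[...,1]-272)<40)&(P[...,0]>610)&(P[...,0]<675)
for z in range(80,245,10):
    Q=P[m&(abs(P[...,2]-z)<3)]
    if len(Q)>20:
        xf=np.percentile(Q[:,0],3); W=Q[Q[:,0]<xf+7]; B=Q[Q[:,0]>=xf+7]
        print(z,len(Q),"front x",xf.round(1),"y",np.percentile(W[:,1],[2,98]).round(1),"rest",len(B),np.percentile(B[:,1],[2,98]).round(1) if len(B)>4 else '',B[:,0].mean().round(1) if len(B)>4 else '')
E
```

```text
80 41 front x 639.3 y [260.7 287.6] rest 8 [256.4 268.6] 674.8
90 171 front x 639.9 y [260.4 287.6] rest 37 [255.8 271.4] 674.3
120 76 front x 633.1 y [266.2 281.6] rest 16 [265.4 268.1] 660.3
130 90 front x 633.7 y [266.1 281.2] rest 25 [265.4 268.2] 660.5
140 90 front x 634.3 y [266. 281.] rest 18 [265.5 267.9] 660.6
150 103 front x 634.9 y [266.  280.8] rest 24 [265.5 267.5] 658.9
160 112 front x 635.3 y [265.8 280.6] rest 20 [265.6 267.5] 659.1
170 116 front x 636.1 y [265.8 280.7] rest 24 [265.5 266.9] 656.8
180 134 front x 636.8 y [265.7 281. ] rest 23 [265.4 266.7] 655.6
190 136 front x 637.3 y [265.5 280.7] rest 13 [265.3 266.5] 652.7
200 146 front x 637.8 y [265.4 280.6] rest 6 [265.2 265.4] 646.5
210 382 front x 638.7 y [260.6 285.9] rest 73 [260.1 281.9] 655.3
220 276 front x 642.9 y [259.1 286.6] rest 15 [260.  280.5] 657.2
230 231 front x 639.6 y [259.2 287. ] rest 23 [259.  275.7] 653.7
240 1049 front x 636.8 y [260.9 274.9] rest 1006 [260.1 286.8] 655.6
```

View pics/w5.png

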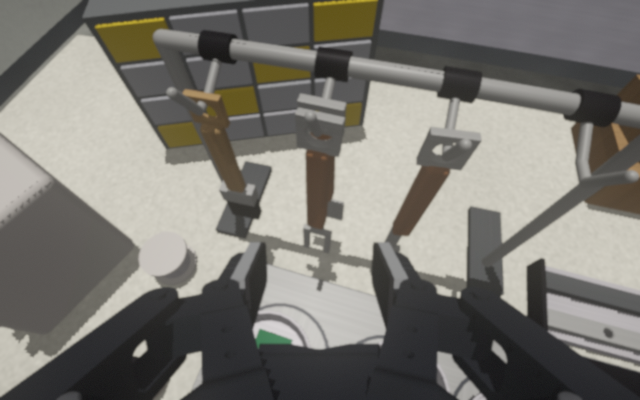

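w5 shows the fork hanging in front of the spatula at (320,150), the scraper on hook2 at (440,170), and hook1 empty at right. I'll grip only the fork's handle with the fingertips, tilt it up along the rod and lift it off.

```bash
cat >> h.py <<'E'
def Ry(t): c,s=np.cos(np.radians(t)),np.sin(np.radians(t)); return np.array([[c,0,s],[0,1,0],[-s,0,c]])
E
python3 - <<'E'
from h import *
R=Rpy(45,14); z=R[:,2]; T=np.array([642,273.4,147.])
ctrl.gripper_to(46)
ctrl.move_l(T-60*z,vel=120); hit=ctrl.move_l(T,vel=50,threshold=8)
ctrl.gripper_to(0,force=50); s=sensors.read_state(); print(hit,s["eef_pos"].round(1),s["grip_width"],s["grasp_force"],s["force"].round(1))
e0=np.array([645,273.4,224.]); o=s["eef_pos"]-e0; R0=s["eef_rot"]
for ex,ez,th in((644,230,0),(642,236,20),(637,246,40),(630,259,50),(624,275,55),(600,300,60)):
    A=Ry(th); hit=ctrl.move_l(np.array([ex,273.4,ez])+A@o,A@R0,vel=50 if ez<300 else 120,threshold=15)
    s=sensors.read_state(); print(ex,ez,th,hit,s["force"].round(1),s["grip_width"],s["t"])
    if hit: break
ctrl.hold(.3); f=grab("wrist","pics/w6.png"); np.savez("w6.npz",im=f[0],d=f[1],K=f[2],k1=f[3],C=f[4])
E
```

```text
False [642.2 273.5 147.5] 15.32609793620547 45.976012889295816 [-0.5 -0.6  1.1]
644 230 0 False [ 0.2 -0.2 -0.6] 15.144308656236404 44.575
642 236 20 False [-0.4  0.2 -0.8] 15.632452935858334 45.3333
637 246 40 False [ 0.6  1.1 -1.2] 15.544522708211378 46.2167
630 259 50 False [-0.5 -0.1  0. ] 15.305762876313606 46.925
624 275 55 False [-0.2  0.1 -0.7] 15.401107628167228 47.55
600 300 60 False [ 1.   0.7 -1.7] 15.52916287678396 48.0417
```

View pics/w6.png

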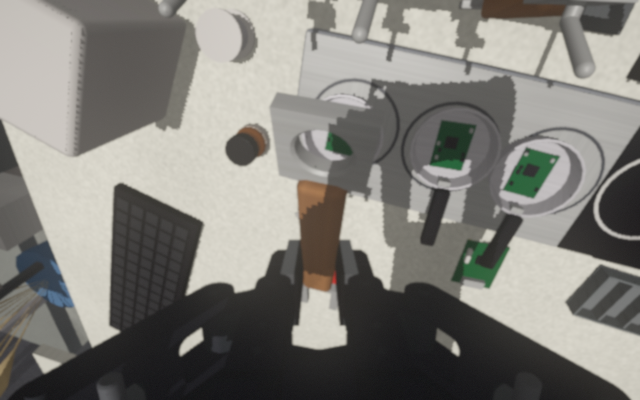

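w6: the fork is free in the gripper with its hole at about (325,147). Now measure its axis and move it over hook1.

```bash
python3 - <<'E'
from h import *
f=load(6); P=cloud(f); s=sensors.read_state(); R=s["eef_rot"]; q=s["eef_pos"]
def pt(u,v): return np.nanmedian(P[v-2:v+3,u-2:u+3].reshape(-1,3),0)
L,Rr=pt(285,146),pt(366,152); H1,H2=pt(322,200),pt(317,262); print(L.round(1),Rr.round(1),H1.round(1),H2.round(1))
e=(L+Rr)/2; a=H1-H2; a/=np.linalg.norm(a); n=np.cross(a,Rr-L); n/=np.linalg.norm(n); n*=np.sign(n[2])
print("eye",e.round(1),"dist TCP",(e-q).round(1),np.linalg.norm(e-q),"axis yaw",np.degrees(np.arctan2(a[1],a[0])),"pitch",np.degrees(np.arcsin(a[2])))
yaw=np.degrees(np.arctan2(a[1],a[0])); pit=np.degrees(np.arcsin(a[2]))
e=e-3*n   # plate mid-thickness
c,sn=np.cos(np.radians(-yaw)),np.sin(np.radians(-yaw)); Z=np.array([[c,-sn,0],[sn,c,0],[0,0,1]])
A=Ry(pit-12)@Z; R2=A@R; o=A@(q-e)
tip=np.load("tips.npy")[2]; print("tip",tip)
tgt=np.array([tip[0],tip[1],285.])+o
ctrl.move_ptp(tgt+[-60,0,25],R2); ctrl.move_l(tgt,vel=120); ctrl.hold(.3)
f=grab("wrist","pics/w7.png"); np.savez("w7.npz",im=f[0],d=f[1],K=f[2],k1=f[3],C=f[4]); s=sensors.read_state(); print(s["grip_width"],s["eef_pos"].round(1),s["t"])
P=cloud(f); t=np.array([tip[0],tip[1]])
m=(abs(P[...,1]-t[1])<25)&(P[...,0]>t[0]-30)&(P[...,0]<t[0]+25)&(P[...,2]>275)&(P[...,2]<296); Q=P[m]
wide=[(x,np.ptp(Q[abs(Q[:,0]-x)<1.5][:,1]) if (abs(Q[:,0]-x)<1.5).sum()>5 else 0) for x in np.arange(t[0]-28,t[0]+25,4)]
print([(round(x,0),round(w,1)) for x,w in wide]); pl=Q[Q[:,0]>np.percentile(Q[:,0],99.7)-26]
print("plate far x",np.percentile(Q[:,0],99.7),"y",np.percentile(pl[:,1],[.5,99.5]),"z",np.percentile(pl[:,2],[2,50,98]))
E
```

```text
[600.8 284.1 300.3] [604.3 261.7 302.2] [583.8 272.  296.3] [537.8 273.2 273.4]
eye [602.6 272.9 301.3] dist TCP [70.3 -0.5 37.6] 79.7595063408957 axis yaw -1.4205904536997276 pitch 26.42954642769067
tip [630.92391768 123.54203265 257.        ]
15.309607275992795 [552.7 122.2 269.5] 50.1083
[(np.float64(603.0), np.float64(15.7)), (np.float64(607.0), np.float64(15.2)), (np.float64(611.0), np.float64(15.9)), (np.float64(615.0), np.float64(28.1)), (np.float64(619.0), np.float64(27.8)), (np.float64(623.0), np.float64(28.0)), (np.float64(627.0), np.float64(27.8)), (np.float64(631.0), np.float64(27.9)), (np.float64(635.0), np.float64(27.9)), (np.float64(639.0), np.float64(28.1)), (np.float64(643.0), np.float64(27.9)), (np.float64(647.0), 0), (np.float64(651.0), 0), (np.float64(655.0), 0)]
plate far x 643.0083413958151 y [110.32338548 138.00114056] z [281.76188373 288.36346271 291.31604618]
```

View pics/w7.png

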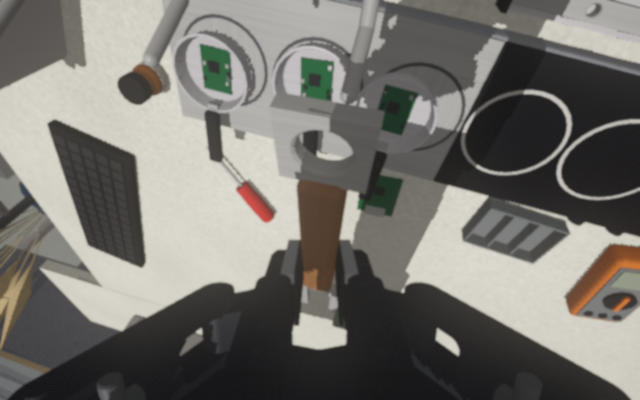

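w7: the plate is centred at about (629,124), and hook1's rod comes in at upper right behind it. I'll apply the small offset, lower and release, then check by depth.

```bash
python3 - <<'E'
from h import *
s=sensors.read_state(); q=s["eef_pos"]; p=q+[3,-.6,0]
ctrl.move_l(p,vel=60)
hit=ctrl.move_l(p+[0,0,-38],vel=50,threshold=6); s=sensors.read_state(); print(hit,s["eef_pos"].round(1),s["force"].round(1))
ctrl.gripper_to(50); ctrl.hold(.5); ctrl.move_l(s["eef_pos"]+[0,0,60],vel=200); ctrl.move_l(s["eef_pos"]+[-100,0,70],vel=250)
ctrl.move_ptp([450,-180,400],RD); ctrl.hold(.3)
f=grab("wrist"); np.savez("w8.npz",im=f[0],d=f[1],K=f[2],k1=f[3],C=f[4])
s=grab("side"); Z=lambda im,a,b,c,d,k: cv2.resize(im[a:b,c:d],None,fx=k,fy=k,interpolation=2)
a=Z(s[0],100,320,130,450,2.2); b=Z(f[0],0,130,130,450,2.2); b=b[:, :a.shape[1]]
cv2.imwrite("pics/c8.png",np.vstack([cv2.resize(a,(576,396)),cv2.resize(b[:190],(576,158))])[:,:,::-1]); print(sensors.read_state()["t"],f[4].round(2).tolist())
E
```

```text
False [555.8 121.6 231.8] [ 0.5 -0.6 -0.4]
54.7917 [[0.0, -0.96, -0.27, 518.09], [-1.0, -0.0, 0.0, -178.96], [-0.0, 0.27, -0.96, 541.82], [0.0, 0.0, 0.0, 1.0]]
```

View pics/c8.png

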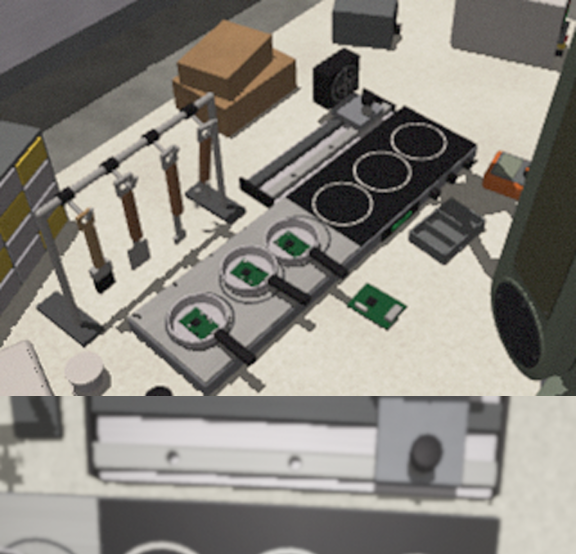

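All three tools now hang on separate hooks (c8: hook3, hook2 and hook1, with the hotplate clear). The knob is visible on the carriage. Next is the fume head.

```bash
cat >> h.py <<'E'
def knob(f):
    P=cloud(f); m=(P[...,2]>78)&(P[...,2]<102)&(abs(P[...,0]-624)<28)&(P[...,1]<-30)&(P[...,1]>-280)
    n,l,st,c=cv2.connectedComponentsWithStats(m.astype(np.uint8)); 
    if n<2: return None
    i=1+np.argmax(st[1:,4]); Q=P[l==i]; z=np.percentile(Q[:,2],90); T=Q[Q[:,2]>z-3]
    return np.r_[(np.percentile(T[:,:2],2,axis=0)+np.percentile(T[:,:2],98,axis=0))/2,np.median(T[:,2])],np.ptp(T,0).round(1)
E
python3 - <<'E'
from h import *
k,w=knob(load(8)); print("knob",k,w)
u=np.array([.025,1,0]); u/=np.linalg.norm(u); p0=k[:2]
ctrl.move_ptp([*p0,160],RD); ctrl.gripper_to(60)
ctrl.move_l([*p0,100],vel=150); hit=ctrl.move_l([*p0,69],vel=50,threshold=6)
ctrl.gripper_to(0,force=60); s=sensors.read_state(); q=s["eef_pos"]; print(hit,q.round(1),s["grip_width"],s["grasp_force"],s["force"].round(1))
ctrl.move_l(q+[0,0,11],vel=40); s=sensors.read_state(); print("up",s["eef_pos"].round(1),s["force"].round(1),s["grip_width"])
hit=ctrl.move_l(q+[0,0,11]+95*u,vel=50,threshold=20); s=sensors.read_state(); print("moved",hit,(s["eef_pos"]-q).round(1),s["force"].round(1),s["grip_width"],s["t"])
E
```

```text
knob [ 621.56795358 -240.3792523    85.54839058] [21.5 20.9  4.4]
False [ 621.9 -240.7   69.8] 21.216288885441227 58.64847421646118 [-1.4 -0.5  3. ]
up [ 621.7 -240.2   79.8] [ 4.3 -0.9 -8.5] 21.834456509215773
moved False [ 4.  95.7 11.9] [ 6.2 -1.2 -8.5] 22.06338443228852 60.45
```

```bash
python3 - <<'E'
from h import *
s=sensors.read_state(); q=s["eef_pos"].copy()
ctrl.move_l(q+[-2,0,-3.5],vel=30); s=sensors.read_state(); print("low",s["force"].round(1))
q=s["eef_pos"]; ctrl.gripper_to(30); ctrl.hold(.2)
hit=ctrl.move_l(q+[0,14,0],vel=20,threshold=7); s=sensors.read_state(); print(hit,(s["eef_pos"]-q).round(1),s["force"].round(1))
ctrl.hold(.3); q=s["eef_pos"]
ctrl.move_l(q+[0,-3,0],vel=30); ctrl.gripper_to(60); ctrl.move_l(q+[0,-3,80],vel=150)
ctrl.move_ptp([450,-150,350],RD); ctrl.hold(.3)
f=grab("wrist"); print("knob",knob(f),sensors.read_state()["t"])
E
```

```text
low [ 7.7 -0.6 -8.2]
True [-1.2  7.7 -0.9] [-0.  -2.4  2.1]
knob (array([ 625.7017149 , -139.26242828,   85.55318614]), array([24.1, 21.7,  4.6])) 64.7167
```

The knob is at y≈-139, having moved 101 mm, with its top height back to 85.5, so the pin is in the middle hole. Now I measure the rings and pans.

```bash
cat >> h.py <<'E'
from scipy.optimize import least_squares
def circ(Q,c,R,tol=(12,6,4)):
    c=np.array(c,float)
    for t in tol:
        S=Q[abs(np.hypot(*(Q-c).T)-R)<t]
        if len(S)<30: return None,len(S)
        c=least_squares(lambda c:np.hypot(*(S-c).T)-R,c,loss="soft_l1").x
    return c,len(S)
def pans(f,guess=None):
    """rim circles from depth: rim top 62 mm"""
    P=cloud(f); m=(P[...,2]>58)&(P[...,2]<65.5)&(P[...,0]>430)&(P[...,0]<600)&(abs(P[...,1]-20)<335)
    Q=P[m][:,:2]; out=[]
    if guess is None:
        g=np.arange(440,600,6); H,xe,ye=np.histogram2d(Q[:,0],Q[:,1],bins=[np.arange(400,640,4),np.arange(-340,380,4)])
        k=np.zeros((27,27),np.float32); cv2.circle(k,(13,13),10,1,1); V=cv2.filter2D(np.minimum(H,4).astype(np.float32),-1,k,borderType=cv2.BORDER_CONSTANT)
        guess=[]
        for _ in range(3):
            i,j=np.unravel_index(V.argmax(),V.shape)
            if V[i,j]<25: break
            guess.append((xe[i]+2,ye[j]+2)); V[max(0,i-18):i+19,max(0,j-18):j+19]=0
    for g in guess: out.append(circ(Q,g,41.5))
    return out
E
python3 - <<'E'
from h import *
f=grab("wrist"); im=cv2.cvtColor(f[0],cv2.COLOR_RGB2GRAY); v,u=np.nonzero(im>110); W=onplane(np.c_[u,v],40,f)[:,:2]
pc=np.array([516,19.9]); d=np.array([.0427,.9991])
rings=[]
for s in(-52.5,-157.5,-262.5):
    c,n=circ(W,pc+s*d,47.5,(15,8,5)); print("ring",s,(pc+s*d).round(1),None if c is None else c.round(1),n); rings.append(c)
np.save("rings.npy",np.array(rings,float))
ctrl.move_ptp([430,170,350],RD); ctrl.hold(.3); f=grab("wrist"); np.savez("w9.npz",im=f[0],d=f[1],K=f[2],k1=f[3],C=f[4])
for c,n in pans(f): print("pan",c,n)
E
```

```text
ring -52.5 [513.8 -32.6] [514.5 -29.8] 1133
ring -157.5 [ 509.3 -137.5] [ 509.5 -134.9] 1200
ring -262.5 [ 504.8 -242.4] [ 504.4 -239.7] 1097
pan [529.965261   179.10379465] 662
pan [523.29904644 291.74956526] 602
pan [517.426613   95.6637828] 650
```

```bash
cat >> h.py <<'E'
def handles(f):
    """pan centre from the handle top (z~70): rect centre is 77 mm from origin"""
    P=cloud(f); m=((P[...,2]>66.5)&(P[...,2]<74)&(P[...,0]>340)&(P[...,0]<600)&(abs(P[...,1]-20)<340)).astype(np.uint8)
    n,l,st,c=cv2.connectedComponentsWithStats(m); out=[]
    for i in range(1,n):
        if st[i,4]<150: continue
        Q=P[l==i][:,:2].astype(np.float32); (c,wh,a)=cv2.minAreaRect(Q)
        b=cv2.boxPoints((c,wh,a)); e=max([b[1]-b[0],b[2]-b[1]],key=np.linalg.norm); e=e/np.linalg.norm(e); e*=np.sign(e[0])
        out.append((np.array(c)+77*e,np.round(wh,1),np.degrees(np.arctan2(e[1],e[0])).round(1),st[i,4]))
    return out
E
python3 - <<'E'
from h import *
for i in (1,9):
    f=load(i); print("view",i)
    for h in handles(f): print(" handle->",h); print("   rim",circ(cloud(f)[(cloud(f)[...,2]>60)&(cloud(f)[...,2]<65)][:,:2],h[0],42))
    P=cloud(f); hs=cv2.cvtColor(f[0],cv2.COLOR_RGB2HSV); m=((hs[...,0]>45)&(hs[...,0]<90)&(hs[...,1]>80)).astype(np.uint8)
    n,l,st,c=cv2.connectedComponentsWithStats(m)
    for k in range(1,n):
        if st[k,4]>60: print(" green",np.nanmedian(P[l==k],0).round(1),st[k,4])
E
```

```text
view 1
 handle-> (array([527.77437592, 172.05656624]), array([16.2, 71.4]), np.float32(-1.6), np.int32(479))
   rim (array([527.32589536, 172.2968748 ]), 365)
 handle-> (array([523.52230835, 292.27218723]), array([16.6, 72.6]), np.float32(-3.1), np.int32(477))
   rim (array([523.49702816, 291.92966211]), 360)
 handle-> (array([508.29758453,  81.19754899]), array([15.6, 71. ]), np.float32(-0.8), np.int32(470))
   rim (array([508.59542743,  80.52774459]), 362)
 green [524.7 171.9  45.8] 419
 green [521.  292.2  46. ] 422
 green [503.2  79.1  46. ] 400
 green [350.6  91.1   5.7] 273
view 9
 handle-> (array([530.14514923, 180.02248621]), array([71., 16.]), np.float32(2.5), np.int32(661))
   rim (array([529.87277109, 179.05485373]), 564)
 handle-> (array([523.83332825, 292.72932124]), array([16.7, 71.6]), np.float32(-2.9), np.int32(658))
   rim (array([523.23780731, 291.90729202]), 512)
 handle-> (array([517.58581543,  95.21282578]), array([16.1, 71.1]), np.float32(-4.1), np.int32(645))
   rim (array([517.47651523,  95.58654878]), 556)
 green [529.1 177.5  45.8] 545
 green [520.7 292.3  45.9] 601
 green [513.9  93.5  45.7] 611
 green [368.2  66.1   5.6] 522
```

The knock has already happened: between views pan3 moved about 15 mm and now touches pan2. Handle and rim estimates agree within about 1 mm, so I push the nearest pan with both fingers toward ring3.

```bash
cat >> h.py <<'E'
def allpans(z=350,x=430,y=20):
    ctrl.move_ptp([x,y,z],RD); ctrl.hold(.3); f=grab("wrist"); P=cloud(f); Q=P[(P[...,2]>60)&(P[...,2]<65)][:,:2]
    return [ (circ(Q,h[0],42)[0],h[0],h[2]) for h in handles(f)]
def look(c):  # pan near c from current pose
    f=grab("wrist"); P=cloud(f); Q=P[(P[...,2]>59.5)&(P[...,2]<65)][:,:2]; return circ(Q,c,42)
def push(c,tgt,w,gap=22,wide=85,zp=40,short=0,down=True,vel=60):
    """push pan at c to tgt with two fingers opened w; TCP keeps D behind the centre"""
    c=np.asarray(c,float); tgt=np.asarray(tgt,float); u=unit(tgt-c); a=np.arctan2(u[1],u[0]); R=Rz(a)
    D=11+np.sqrt(43**2-(w/2)**2)
    if down:
        p=c-(11+gap)*u; ctrl.move_ptp([*p,150],R); ctrl.gripper_to(wide); ctrl.move_l([*p,75],vel=200)
        if ctrl.move_l([*p,zp],vel=60,threshold=6): print("contact on descent",sensors.read_state()["eef_pos"]); return None
        ctrl.gripper_to(w)
    e=tgt-(D+short)*u; hit=ctrl.move_l([*e,zp],vel=vel,threshold=25); s=sensors.read_state(); print("push",hit,s["eef_pos"].round(1),s["force"].round(1),"expect",(s["eef_pos"][:2]+D*u).round(1),s["grip_width"].round(1)); return u,D
E
python3 - <<'E'
from h import *
f=load(0); print("board",onplane([(140,201)],2,f).round(1)); g=load(9); 
r=np.load("rings.npy"); c=np.array([517.5,95.4]); u=unit(r[2]-c)
if push(c,c+60*u,76):
    s=sensors.read_state(); print("look",look(c+60*u),s["t"])
E
```

```text
board [[362.2  77.5   2. ]]Traceback (most recent call last):
  File "<stdin>", line 4, in <module>
  File "h.py", line 107, in push
    p=c-(11+gap)*u; ctrl.move_ptp([*p,150],R); ctrl.gripper_to(wide); ctrl.move_l([*p,75],vel=200)
                    ~~~~~~~~~~~~~^^^^^^^^^^^^
plant.MotionError: the arm cannot take that pose within its joint ranges
```

```bash
python3 - <<'E'
from h import *
for y in (330,215,130,60,0,-60,-120,-190):
    print(y,[None if (q:=ctrl.solve_ik([515,y,40],Rz(np.radians(a)))) is None else q[5].round(2) for a in (-92,88)],[None if (q:=ctrl.solve_ik([515,y,150],Rz(np.radians(a)))) is None else q[5].round(2) for a in (-92,88)])
E
```

```text
330 [np.float64(-2.68), np.float64(0.46)] [np.float64(-2.68), np.float64(0.46)]
215 [None, np.float64(0.28)] [None, np.float64(0.28)]
130 [None, np.float64(0.12)] [None, np.float64(0.12)]
60 [None, np.float64(-0.02)] [None, np.float64(-0.02)]
0 [None, np.float64(-0.13)] [None, np.float64(-0.13)]
-60 [None, np.float64(-0.25)] [None, np.float64(-0.25)]
-120 [np.float64(2.78), np.float64(-0.36)] [np.float64(2.78), np.float64(-0.36)]
-190 [np.float64(2.67), np.float64(-0.48)] [np.float64(2.67), np.float64(-0.48)]
```

```bash
sed -i 's/a=np.arctan2(u\[1\],u\[0\]); R=Rz(a)$/a=np.arctan2(-u[1],-u[0]); R=Rz(a)/' h.py; grep -n "Rz(a)" h.py; python3 - <<'E'
from h import *
r=np.load("rings.npy"); c=np.array([517.5,95.4]); u=unit(r[2]-c)
if push(c,c+60*u,76):
    s=sensors.read_state(); q=s["eef_pos"]
    ctrl.move_l([*(q[:2]-25*u),40],vel=80); ctrl.gripper_to(60)
    push(c,r[2],60,short=10,down=False,vel=70)
    q=sensors.read_state()["eef_pos"]; ctrl.move_l([*(q[:2]-20*u),40],vel=80); ctrl.move_l([*(q[:2]-20*u),150],vel=200)
for p in allpans(y=20): print(p)
for p in allpans(y=-170): print(p)
print(sensors.read_state()["t"])
E
```

```text
27:def Rz(a): # tool x axis at world angle a, pointing down
31:    u=unit(np.subtract(eye,end)); a=np.arctan2(u[1],u[0]); R=Rz(a); p=np.asarray(eye)[:2]-d*u
104:    c=np.asarray(c,float); tgt=np.asarray(tgt,float); u=unit(tgt-c); a=np.arctan2(-u[1],-u[0]); R=Rz(a)Traceback (most recent call last):
  File "<stdin>", line 3, in <module>
  File "h.py", line 110, in push
    e=tgt-(D+short)*u; hit=ctrl.move_l([*e,zp],vel=vel,threshold=25); s=sensors.read_state(); print("push",hit,s["eef_pos"].round(1),s["force"].round(1),"expect",(s["eef_pos"][:2]+D*u).round(1),s["grip_width"].round(1)); return u,D
                                                                                                                                                                                                  ^^^^^^^^^^^^^^^^^^^^^
AttributeError: 'float' object has no attribute 'round'
```

```bash
sed -i 's/s\["grip_width"\].round(1)/s["grip_width"]/' h.py; python3 - <<'E'
from h import *
r=np.load("rings.npy"); c=np.array([517.5,95.4]); u=unit(r[2]-c)
s=sensors.read_state(); q=s["eef_pos"]; print(q.round(1),s["force"].round(1),s["grip_width"])
ctrl.move_l([*(q[:2]-25*u),40],vel=80); ctrl.gripper_to(60)
push(c,r[2],60,short=10,down=False,vel=70)
q=sensors.read_state()["eef_pos"]; ctrl.move_l([*(q[:2]-20*u),40],vel=80); ctrl.move_l([*(q[:2]-20*u),150],vel=200)
for p in allpans(y=20): print(p)
for p in allpans(y=-170): print(p)
print(sensors.read_state()["t"])
E
```

```text
[516.4  66.3  40. ] [-0.6  1.1  0.8] 75.93205135834276
push False [ 506.4 -187.9   40. ] [0.4 2.6 0.4] expect [ 504.8 -229.7] 60.06907650471264
(array([530.16691361, 179.26780016]), array([530.44792175, 179.55238247]), np.float32(2.7))
(array([523.29038406, 291.77876936]), array([523.342453  , 292.76871014]), np.float32(-2.6))
(array([ 504.80303257, -227.83196745]), array([ 504.78438568, -227.63906717]), np.float32(-4.5))
(array([529.96287794, 178.56372787]), array([530.30177307, 177.86543012]), np.float32(2.0))
(array([ 504.74273217, -227.99358486]), array([ 504.69682312, -228.19485617]), np.float32(-4.8))
79.9833
```

Effective push offset is 1.8 mm shorter than modelled. I'll finish the first pan and slide the other two with that correction.

```bash
python3 - <<'E'
from h import *
r=np.load("rings.npy")
for c,t in (((504.75,-228.),r[2]),((530.1,179.),r[1]),((523.3,291.8),r[0])):
    u=unit(t-np.array(c))
    if not push(c,t,60,gap=36,wide=66,short=-1.8,vel=70): break
    q=sensors.read_state()["eef_pos"]; ctrl.move_l([*(q[:2]-20*u),40],vel=80); ctrl.move_l([*(q[:2]-20*u),150],vel=200)
ctrl.move_ptp([440,-100,150],RD) if False else None
for p in allpans(y=-130): print(p)
print(r,sensors.read_state()["t"])
E
```

```text
push False [ 505.5 -200.7   40. ] [ 0.2 -0.3 -0.4] expect [ 504.4 -242.5] 60.220231233155346
push False [512.1 -94.9  40. ] [-0.1  1.3  0.5] expect [ 509.3 -136.6] 60.074535429963284
push False [515.5  10.2  40. ] [0.8 1.7 0.4] expect [514.4 -31.6] 60.00641551184063
(array([514.20192436, -30.91494548]), array([514.70670319, -30.44813013]), np.float32(-3.7))
(array([ 509.23763253, -134.64519342]), array([ 509.31903076, -135.89907557]), np.float32(0.7))
(array([ 504.16995503, -241.58866309]), array([ 504.25598145, -241.82613277]), np.float32(-6.5))
[[ 514.456524    -29.81294838]
 [ 509.46570575 -134.86571372]
 [ 504.4298791  -239.7405628 ]] 104.2583
```

All three pans are within about 2 mm of their rings. One last check of the knob and the hanging tools by depth, then hand in.

```bash
python3 - <<'E'
from h import *
print("knob",knob(grab("wrist")))
P=cloud(grab("side"))
for y in (123.5,201,272): print(y,((abs(P[...,1]-y)<12)&(abs(P[...,0]-645)<18)&(P[...,2]>120)&(P[...,2]<205)).sum())
ctrl.hold(.5); print(ctrl.finish_job())
E
```

```text
knob (array([ 618.06557385, -138.87311906,   84.92929061]), array([ 6.5, 18.1,  4. ]))
123.5 156
201 165
272 163
the job is handed in; nothing more can be done
None
```

The job is handed in at about 105 s: the three tools hang on separate hooks, the fume head is pinned in its middle hole, and all three pans sit within about 2 mm of their ring centres. I first hung the fork on the spatula's hook by mistake and moved it to the free one before touching the pans.

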